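Turn the till tray round at the library desk

ROBOT

A 6-joint arm with a two-finger parallel gripper is mounted at the origin on the work surface. World frame = base frame: x ahead of the robot, y to its left, z up, the work surface at z = 0. Lengths are in mm, angles in rad, forces in N, time in s.
With the tool pointing down it reaches from about 350 to 975 mm from the base axis. Payload 7.1 kg.
Tool frame: the origin (TCP) lies between the finger pads; the fingertips stand 17 mm ahead of it and the grasp point (between the pads) lies 2 mm behind it (tip_reach is the y of the fingertips in the tool frame, in mm); y points along the fingers, x is the direction in which the jaws open and shut, and the axes are right-handed (so a half turn about y gives the same grasp; the last joint's range is limited). The gripper opens to 88 mm and grips with 3 to 60 N. Pads are 20 mm wide; open, the fingers measure 115 mm over their backs; the gripper's body (75 mm by 178 mm) begins 61 mm behind the grasp point.
Start: joints at [-1.364, 0.423, 1.63, -0, 1.089, -0.019], TCP at [139.948, -609.114, 239.675] pointing down, gripper open.
Joint ranges: [-3, 3], [-0.9, 2.11], [0.09, 2.58], [-1.31, 4.45], [0.11, 2.69], [-2.54, 2.54]. Speed limits (rad/s): [2.39, 2.39, 3.01, 3.14, 3.14, 3.14].

INTERFACE

Orientations are given as a rotation vector (axis times angle).
In Python, from workcell import get_obs, get_image, camera_model, close_job, silhouettes, tip_of, tip_reach gives the robot as it stands. The module is installed in compiled form; this text tells all that it offers.
- The arm moves only by the tool arm_command, never from a script. Its argument "targets" is a list of rows, each a list of 4 numbers: the shift along the tool's x, y, z in mm, then the turn about the tool's y in rad. A call has 1 to 20 rows; each row shifts and turns the commanded pose from where the row before left it, along the tool's axes as they then stand; what a row does not reach is not made up. A row lasts 1/12 s, in which the tool goes at most 41.7 mm and 7.16 degrees, less where a joint would pass 70% of its speed; a pose out of reach is approached as far as the arm can. A call is refused whole if a number of a shift passes 41.7 or a number of a turn 0.125, either way. A call with a gripper value outside its range is refused whole. "gripper" is the opening in per cent of the stroke, from 0 (shut) to 100 (fully open), set as the call begins (left out, the last holds). The fingers move at their own pace and stop on an object; the grip force is fixed at half the most. Time passes only in rows, so rows that do not move let the fingers close. It gives the time, the measured TCP pose, the force and the opening at its end, in the units of the state.
- get_obs(): the state, without advancing time (a new reading comes with each control period).
- get_image(name): name is "side" or "top"; returns the picture (480x640x3 uint8, blue, green, red); there is no depth.
- camera_model(name): a dict with "mtx" (3x3 intrinsics, pixels), "dist" ([k1, k2, p1, p2, k3] as OpenCV has them; the pictures are not rectified), "position" and "orientation" of the camera in the world. Camera axes: x right, y up, looking along -z (the intrinsics and any distortion apply to the point x, -y, -z); pixel columns grow to the right and rows downward; lengths in mm; the calibration is good to about 2 mm. A picture is of the moment at which its call begins. camera_model takes no time and is no camera call.
- close_job(): hands the job in, once; it reports no verdict.
Trained networks look in the newest picture that a camera, given by its name, has taken for a name from the list of things; names that differ only in an ending like _2 or _b are one class to them, and where a whole thing is asked for, a point or a joint stands for the part that bears it (a point fixed in the world has none). Each returns a list of dicts, best first, with "conf" (0 to 1); they miss things now and then, are a little off and sometimes report something else, mostly with a low value. They report only what shows in the picture. A call takes as long as a camera call. They do not tell look-alikes from the thing itself.
- silhouettes(camera, thing): "pixels" (480x640 bool, what is visible of it) and "at" ([column, row] in pixels, amid what is visible of it).
- tip_of(camera, thing): "at" ([column, row] in pixels: a listed point, or the origin of a listed thing).
The state is a dict: "t": time; "qpos": joint angles; "qvel": joint speeds; "joint_torque": joint torques, N m; "ee_pos": TCP position; "orientation": TCP orientation; "ft_force": force on the tool from outside, world axes, zero at the start; "moment": the same for the moment, N m; "width": finger opening in mm.
Only numpy, scipy, OpenCV 4.12 (cv2) and the standard library are available. Lean on these libraries where they do the work, as an engineer would, in place of code of your own. Each camera call takes 0.05 s, during which the arm holds its last target. There are 200 camera calls.

TASK

The tray in the till drawer, which stands ajar, was put in back to front. Pull the drawer right out, lift the tray clear, turn it half round and set it fully home again with the green token cups at the handle side of the drawer, then push the drawer shut. All three tokens must stay in the cups, and the other things on the counter must be left where they are.

Things in the scene. Friction and masses are not known exactly. Their poses are not given: they have to be found in the camera images.
- till: beige steel till box fixed to the counter, 238 mm wide, 210 deep, 115 high, open in front where one drawer runs. Origin under the middle of its front edge; x points into the box (away from the handle), y along the front, z up. A flat black card reader, 22 mm high, is fixed on its roof, 70 mm behind the front edge or more.
- drawer (a joint): how far the till drawer is pulled out along the till's -x, in m: 0 shut, 0.07 at the start (ajar), 0.19 fully out at its stop. Friction about 1.5 N: it stays where it is left. From about 0.175 the tray can be lifted straight up past the till's roof.
- drawer_floor (a point): centre of the drawer's inner floor, 30 mm above the counter, axes as the till's; moves with the drawer. Inside 165 mm (x) by 205 (y). Side and back walls rise 50 mm above it; the grey front panel (outer face at x = -94.5 mm) 70 mm. The till's roof lies 75 to 85 mm above it: a tray not fully down stops the drawer.
- drawer_bar (a point): middle of the drawer's steel handle bar, on its axis: 10 mm round, 120 mm long along the till's y, 85 mm above the counter, axis 45 mm off the front panel. The 40 mm gap between bar and panel is open from above; legs only at the bar's ends. Fingers in the gap can pull the bar or push the panel; the bar can be pinched too.
- tray: loose pale-blue tray, about 0.35 kg, rim 160 mm (x) by 200 (y), 45 mm high, tapering to 152 x 192 at the foot; 2.5 mm play per side in the drawer. Origin: centre of underside (on the drawer floor when home). Green-lined cups at its -x end (x -76 to -30 mm). Starts in the drawer wrong way round, its x opposite to the till's; right way round its axes agree with the till's.
- tray_cups (a point): middle of the row of three open green-lined cups (40 mm deep), 53 mm from the tray's centre towards its -x end, 10 mm above its underside. Right way round this end lies next to the drawer's front panel and handle bar.
- tray_handle (a point): top of the tray's grip, over the tray's centre, 65 mm above its underside: black upright rib 12 mm thick (tray's y), 56 mm long (x), down to the tray floor (4 mm thick); 80 mm free on both sides along y. With its underside over 115 mm above the counter the tray turns freely above the open drawer and the till's front.
- token0: a brass locker token, a disc of 26 mm diameter and 6 mm thick, lying loose in one of the tray's three cups; origin at the centre of one face
- token1: a copper-coloured locker token, a disc of 26 mm diameter and 6 mm thick, lying loose in one of the tray's three cups; origin at the centre of one face
- token2: a red locker token, a disc of 26 mm diameter and 6 mm thick, lying loose in one of the tray's three cups; origin at the centre of one face
- book: green book, 130 x 190 x 28 mm, lying on the counter to the left of the till; leave alone. Origin under its centre.
- sanitiser: clear pump bottle, 62 mm wide, 160 mm high, on the counter to the right of the till; leave alone. Origin under its centre.
- tissues: pale tissue box, 115 x 230 x 70 mm, at the left of the counter; leave alone. Origin under its centre.
- penpot: dark pot of pens, 80 mm wide, 145 mm high with the pens, at the right of the counter; leave alone. Origin under its centre.
There are look-alikes about, which are no part of the job. Leave any pink or purple look-alike of the tray alone.

How it is judged (in metres and radians):
On the way, in this order (a step that is already met when the one before it is completed fails the run):
1. the drawer is pulled out (at least 0.15 m) (value of joint drawer above 0.15 m), for 0.1 s.
2. the tray is lifted clear of the drawer (underside at least 60 mm above the drawer floor) (z of tray in the frame of drawer_floor above 0.06 m), for 0.1 s.
3. the tray is fully down in the open drawer, cups towards the handle, and let go (z of tray in the frame of drawer_floor below 0.004 m and x of tray_cups in the frame of drawer_floor below -0.04 m and angle between tray's own z axis and vertical below 0.06 rad and value of joint drawer above 0.1 m and contact force between the fingers and tray below 0.1 N), for 0.2 s.
At the end, for the whole second after the job is handed in: The drawer is shut to within 8 mm; the tray lies level and at rest in it, fully down (within 4 mm) with its cups at the handle side; all three tokens are in the tray's cups (value of joint drawer below 0.008 m and horizontal distance between tray and drawer_floor below 0.008 m and z of tray in the frame of drawer_floor below 0.004 m and x of tray_cups in the frame of drawer_floor below -0.04 m and angle between tray's own z axis and vertical below 0.06 rad and x of token0 in the frame of tray between -0.08 and -0.03 m and y of token0 in the frame of tray between -0.1 and 0.1 m and z of token0 in the frame of tray between -0.002 and 0.035 m and x of token1 in the frame of tray between -0.08 and -0.03 m and y of token1 in the frame of tray between -0.1 and 0.1 m and z of token1 in the frame of tray between -0.002 and 0.035 m and x of token2 in the frame of tray between -0.08 and -0.03 m and y of token2 in the frame of tray between -0.1 and 0.1 m and z of token2 in the frame of tray between -0.002 and 0.035 m and linear speed of tray below 0.02 m/s); the robot touches nothing.
It fails at once if the book is shifted by more than 30 mm (distance of book from where it was at the start of the episode above 0.03 m).
It fails at once if the sanitiser bottle is shifted by more than 30 mm (distance of sanitiser from where it was at the start of the episode above 0.03 m).
It fails at once if the tissue box is shifted by more than 30 mm (distance of tissues from where it was at the start of the episode above 0.03 m).
It fails at once if the pen pot is shifted by more than 30 mm (distance of penpot from where it was at the start of the episode above 0.03 m).
It also fails if it takes over 64 s, if anything falls off the work surface, if the arm or the gripper's body presses on something with over 40 N, if the wrist force passes 120 N, or if a joint passes its speed limit or range.

## Working session

There is one attempt and no reset: what is moved stays moved. The work goes in short steps, Python scripts to look and compute and a tool call to move; the robot and the scene stay as the last step left them, time stands still between calls to the robot, and variables do not carry over. Pictures are saved under pics/ and viewed, about 8 in all and at most 12, crops included, and the job is handed in when it is done.

Besides the shell and the picture viewer there is one more tool, called after "Call:" as name(argument=value, ...) on one line, values as JSON. arm_command: Moves the arm, as the interface text tells. Its arguments: {"type":"object","properties":{"targets":{"type":"array","items":{"type":"array","items":{"type":"number"}}},"gripper":{"type":"number"}},"required":["targets"]}

```bash
mkdir -p pics; cat > h.py <<'E'
import numpy as np, cv2
from scipy.spatial.transform import Rotation as R
from workcell import *
def cam(n):
    c=camera_model(n); o=np.array(c["orientation"],float)
    Rm=R.from_rotvec(o).as_matrix() if o.size==3 else (o if o.shape==(3,3) else R.from_quat(o).as_matrix())
    return np.array(c["mtx"],float),np.array(c["dist"],float),np.array(c["position"],float),Rm
def ray(n,px):
    K,d,p,Rm=cam(n)
    u=cv2.undistortPoints(np.array([[px]],float),K,d)[0,0]
    v=Rm@np.array([u[0],-u[1],-1]); return p,v
def at_z(n,px,z):
    p,v=ray(n,px); return p+v*(z-p[2])/v[2]
def proj(n,P):
    K,d,p,Rm=cam(n); q=(np.atleast_2d(P)-p)@Rm; q=q*[1,-1,-1]
    return cv2.projectPoints(q.reshape(-1,1,3),np.zeros(3),np.zeros(3),K,d)[0][:,0]
E
python3 - <<'E'
from h import *
np.set_printoptions(precision=3,suppress=True)
for n in("side","top"):
    cv2.imwrite(f"pics/{n}0.png",get_image(n)); print(n,camera_model(n))
    for t,z in(("drawer_bar",85),("tray_handle",95),("tray_cups",40),("drawer_floor",30),("till",0)):
        for r in tip_of(n,t)[:3]: print(t,r["conf"],np.array(r["at"]),at_z(n,r["at"],z))
print(get_obs())
E
```

```text
side {'mtx': array([[613.995,   0.   , 323.712],
       [  0.   , 613.995, 236.445],
       [  0.   ,   0.   ,   1.   ]]), 'dist': array([-0.097,  0.   ,  0.   ,  0.   ,  0.   ]), 'position': array([ 385.533, 1138.865, 1421.094]), 'orientation': array([ 0.074, -1.024, -2.802])}
drawer_bar 0.57 [319.6 243.6] [567.446  54.578  85.   ]
tray_handle 0.97 [411.2 297.4] [299.178 201.587  95.   ]
tray_handle 0.7 [374.7 181.7] [ 441.254 -207.916   95.   ]
tray_handle 0.68 [272.2 233.7] [704.604  49.81   95.   ]
tray_cups 0.78 [429.6 313.5] [242.833 206.663  40.   ]
tray_cups 0.7 [359.2 192.3] [ 486.335 -208.441   40.   ]
till 0.88 [275.5 256.7] [698.556  57.004   0.   ]
top {'mtx': array([[616.942,   0.   , 317.185],
       [  0.   , 616.942, 240.584],
       [  0.   ,   0.   ,   1.   ]]), 'dist': array([-0.181,  0.   ,  0.   ,  0.   ,  0.   ]), 'position': array([ 408.275,   27.922, 1792.987]), 'orientation': array([ 0.045, -0.07 , -1.555])}
drawer_bar 0.94 [303.2 230.4] [562.422  40.383  85.   ]
tray_handle 0.97 [302.  178.1] [707.744  46.026  95.   ]
tray_handle 0.9 [400.7 282.3] [ 421.825 -231.21    95.   ]
tray_handle 0.61 [251.3 327.7] [291.602 178.587  95.   ]
tray_cups 0.62 [399.3 261.7] [ 481.046 -235.176   40.   ]
tray_cups 0.59 [251.5 342.6] [245.656 182.231  40.   ]
drawer_floor 0.56 [492.5 240.3] [ 547.394 -512.346   30.   ]
till 0.96 [303.6 189.6] [690.361  41.772   0.   ]
{'t': 0.6, 'qpos': array([-1.364,  0.423,  1.63 , -0.   ,  1.089, -0.019]), 'qvel': array([ 0.001,  0.001,  0.002, -0.001,  0.002,  0.001]), 'joint_torque': array([ -0.001, -54.43 , -27.393,   0.064,   0.017,  -0.   ]), 'ee_pos': array([ 139.957, -609.126,  239.699]), 'orientation': array([-1.308,  1.041, -1.041]), 'ft_force': array([ 1.312,  0.129, -1.026]), 'moment': array([ 0.006, -0.055,  0.011]), 'width': 87.86306082568491}
```

View pics/top0.png

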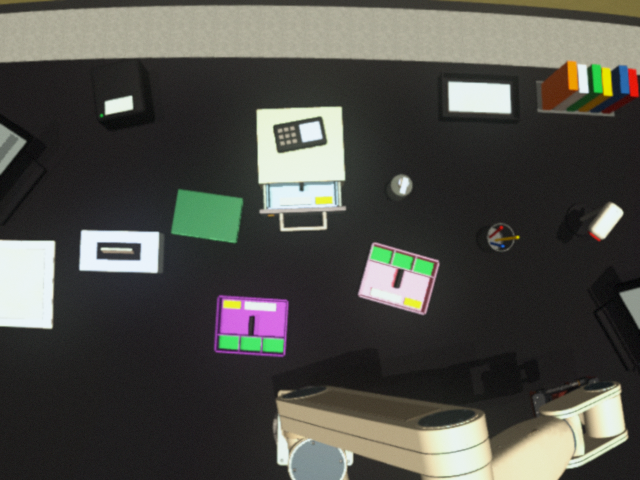

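View pics/side0.png

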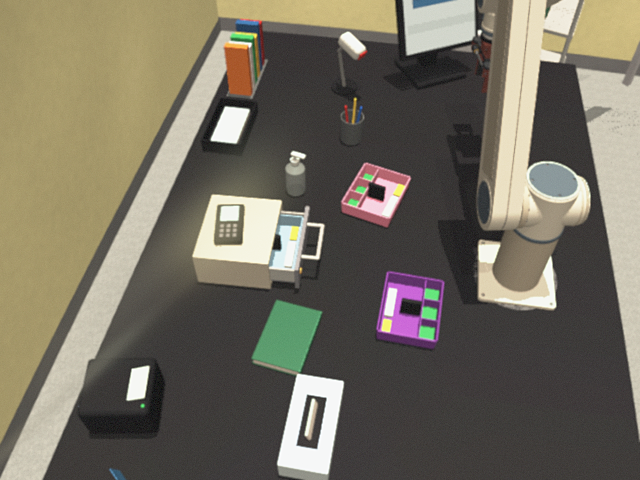

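Two pictures: the pale-blue tray is in the ajar drawer at top (303,188). Its look-alikes are pink at top (400,280) and purple at top (252,326). The bar is at top (303,229). I'll check this in a close crop and fit the till's pose.

```bash
python3 - <<'E'
from h import *
np.set_printoptions(precision=1,suppress=True)
im=cv2.imread("pics/top0.png"); c=im[95:245,240:360]
cv2.imwrite("pics/crop0.png",cv2.resize(c,None,fx=4,fy=4,interpolation=cv2.INTER_CUBIC))
r=silhouettes("top","till")[0]
m=r["pixels"].astype(np.uint8)
ys,xs=np.nonzero(m);print(r["conf"],xs.min(),xs.max(),ys.min(),ys.max())
# bright roof mask
g=cv2.inRange(im,(150,180,190),(235,255,255)); g[:100]=0;g[190:]=0;g[:,:245]=0;g[:,360:]=0
cs=max(cv2.findContours(g,0,2)[0],key=cv2.contourArea)
P=np.array([at_z("top",p[0],115)[:2] for p in cs],np.float32)
print("roof rect",cv2.minAreaRect(P))
print(cv2.minAreaRect(cs))
print(R.from_rotvec(get_obs()["orientation"]).as_matrix())
E
```

```text
0.79 255 346 106 231
roof rect ((799.910888671875, 52.91533660888672), (208.42604064941406, 237.08026123046875), 2.953866720199585)
((300.1216735839844, 144.4063720703125), (73.41746520996094, 85.7310562133789), 87.95458984375)
[[ 0.2  0.   1. ]
 [-1.   0.   0.2]
 [-0.  -1.   0. ]]
```

View pics/crop0.png

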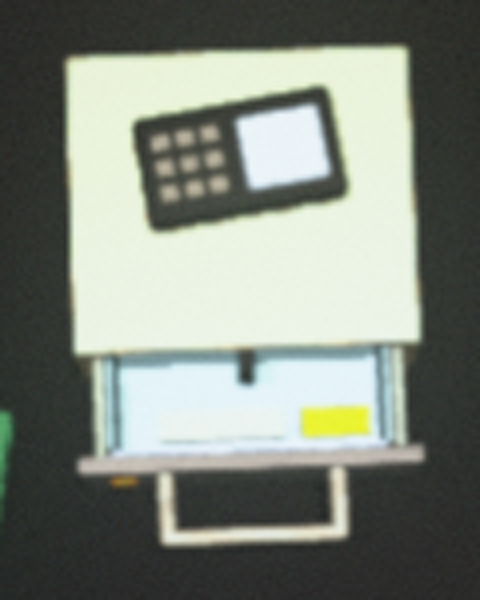

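The crop shows the pale-blue tray in the drawer, cups hidden at the back, with the bar across the gap at crop (255,538). So the choice is the pale-blue one.

The till's front middle is about (695,47.5) and its yaw is 0.0515. The bar is about (562,40.5), which the detector also reports. I'll go above the finger gap now.

Call:
arm_command(targets=[[0, 0, 0, 0.075], [0, 0, 0, 0.075], [-28, 0, 21, 0], [-28, 0, 21, 0], [-28, 0, 21, 0], [-28, 0, 21, 0], [-28, 0, 21, 0], [-28, 0, 21, 0], [-28, 0, 21, 0], [-28, 0, 21, 0], [-28, 0, 21, 0], [-28, 0, 21, 0], [-28, 0, 21, 0], [-28, 0, 21, 0], [-28, 0, 21, 0], [-28, 0, 21, 0], [-28, 0, 21, 0], [-28, 0, 21, 0], [-28, 0, 21, 0], [-28, 0, 21, 0]], gripper=0)

```text
t: 2.32
ee_pos: [479.5, -76.2, 240.0]
orientation: [-1.244, 1.152, -1.153]
ft_force: [1.0, -0.9, 0.2]
width: 0.3
```

```bash
cat > go.py <<'E'
import sys
from h import *
def to(x,y,z,yaw=None):
    o=get_obs(); M=R.from_rotvec(o["orientation"]).as_matrix(); p=np.array(o["ee_pos"])
    d=np.array([x,y,z])-p; th=np.arctan2(M[1,0],M[0,0])
    print("t",round(o["t"],2),"p",p.round(1),"yaw",th.round(4),"tilt y",M[:,1].round(4),"w",round(o["width"],1),"F",np.array(o["ft_force"]).round(1))
    print("tool shift",(M.T@d).round(1),"q",np.array(o["qpos"]).round(2))
T0=np.array([695.0,47.5]);X=np.array([np.cos(.0515),np.sin(.0515)])
def till(x,y=0): return T0+x*X+y*np.array([-X[1],X[0]])
if __name__=="__main__":
    a=[float(v) for v in sys.argv[1:]]; q=till(a[0],a[1]); print("target",q.round(1)); to(*q,a[2])
E
python3 go.py -108 0 82
```

```text
target [587.1  41.9]
t 2.32 p [479.5 -76.2 240. ] yaw -1.4948 tilt y [ 6.e-04 -2.e-04 -1.e+00] w 0.3 F [ 1.  -0.9  0.2]
tool shift [-109.7  158.   116.2] q [-0.18  0.22  1.93 -0.    0.99  1.31]
```

Call:
arm_command(targets=[[-28, 0, 29, 0], [-28, 0, 29, 0], [-28, 0, 29, 0], [-26, 0, 29, 0.025], [0, 0, 0, 0], [0, 0, 0, 0]])

```text
t: 2.82
ee_pos: [586.9, 42.1, 239.3]
orientation: [-1.234, 1.17, -1.17]
ft_force: [0.1, -0.5, 0.4]
width: 0.4
```

```bash
python3 go.py -108 0 82
```

```text
target [587.1  41.9]
t 2.82 p [586.9  42.1 239.3] yaw -1.5172 tilt y [-0. -0. -1.] w 0.4 F [ 0.1 -0.5  0.4]
tool shift [  0.2 157.3   0.2] q [ 0.05  0.37  1.71 -0.    1.06  1.57]
```

Call:
arm_command(targets=[[0, 30, 0, 0], [0, 30, 0, 0], [0, 30, 0, 0], [0, 20, 0, 0], [0, 16, 0, 0], [0, 16, 0, 0], [0, 15, 0, 0], [0, 0, 0, 0], [0, 0, 0, 0]])

```text
t: 3.57
ee_pos: [584.9, 39.6, 82.4]
orientation: [-1.234, 1.174, -1.171]
ft_force: [-0.2, -0.7, 0.3]
width: 0.4
```

Call:
arm_command(targets=[[0, 0, -6, 0], [0, 0, -8, 0], [0, 0, -10, 0], [0, 0, -12, 0], [0, 0, -14, 0], [0, 0, -14, 0], [0, 0, -14, 0], [0, 0, -14, 0], [0, 0, -12, 0], [0, 0, -10, 0], [0, 0, -6, 0], [0, 0, -4, 0], [0, 0, 0, 0], [0, 0, 0, 0]])

```text
t: 4.73
ee_pos: [466.1, 34.5, 83.8]
orientation: [-1.226, 1.165, -1.176]
ft_force: [10.8, 0.4, -6.3]
width: 0.2
```

```bash
python3 - <<'E'
from h import *
from go import till,X
o=get_obs();print(o["t"],np.array(o["ee_pos"]).round(1),np.array(o["ft_force"]).round(1))
cv2.imwrite("pics/top1.png",cv2.resize(get_image("top")[90:290,220:420],None,fx=3,fy=3,interpolation=cv2.INTER_CUBIC))
for n in("top","side"):
  for t,z in(("drawer_bar",85),("tray_handle",95),("tray_cups",40)):
    for r in tip_of(n,t):
      P=at_z(n,r["at"],z); d=P[:2]-till(0)
      print(n,t,round(r["conf"],2),P.round(1),"till",round(d@X,1),round(d@[-X[1],X[0]],1))
E
```

```text
4.7333 [466.1  34.5  83.8] [10.8  0.4 -6.3]
top tray_handle 0.96 [596.   36.2  95. ] till -99.4 -6.2
top tray_handle 0.79 [294.3 181.1  95. ] till -393.3 154.1
top tray_handle 0.7 [ 425.5 -234.3   95. ] till -283.7 -267.5
top tray_cups 0.95 [249.8 186.3  40. ] till -437.4 161.5
top tray_cups 0.89 [642.5  54.   40. ] till -52.1 9.2
top tray_cups 0.72 [ 488.6 -243.2   40. ] till -221.1 -279.7
side drawer_bar 0.57 [567.4  54.6  85. ] till -127.0 13.6
side tray_handle 0.97 [299.2 201.6  95. ] till -387.4 174.3
side tray_handle 0.7 [ 441.3 -207.9   95. ] till -266.6 -242.0
side tray_handle 0.68 [704.6  49.8  95. ] till 9.7 1.8
side tray_cups 0.78 [242.8 206.7  40. ] till -443.4 182.2
side tray_cups 0.7 [ 486.3 -208.4   40. ] till -221.6 -244.9
```

View pics/top1.png

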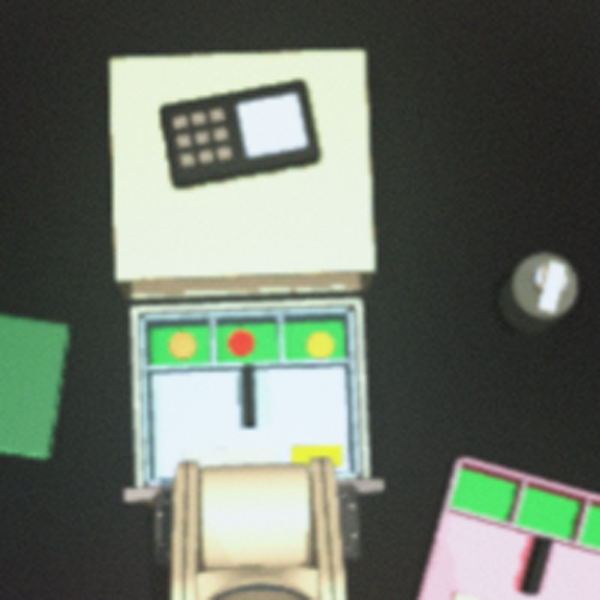

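The drawer is well out: cups with three tokens show at the far end, crop row about 343, and the rib runs from (246,366) to (249,428). I'll measure the extension from these points before letting go.

```bash
python3 - <<'E'
from h import *
from go import till,X
def f(n,u,v,z):
    p=(220+u/3-1/3,90+v/3-1/3); P=at_z("top",p,z)[:2]; d=P-till(0)
    print(n,P.round(1),"till",round(d@X,1),round(d@[-X[1],X[0]],1))
f("roof frontL",118,279,115);f("roof frontR",374,270,115)
f("rib far",246,366,95);f("rib near",249,428,95)
f("rear wall L",133,308,80);f("rear wall R",362,298,80)
f("panel L",125,494,100);f("panel R",383,485,100)
E
python3 go.py -110 0 78
```

```text
roof frontL [689.7 163.9] till 0.7 116.5
roof frontR [701.9 -70.9] till 0.8 -118.5
rib far [613.6  45.4] till -81.4 2.1
rib near [556.1  41.7] till -139.0 1.4
rear wall L [668.4 152.1] till -21.2 105.8
rear wall R [681.2 -61.9] till -19.4 -108.6
panel L [493.3 154.3] till -195.9 117.0
panel R [505.1 -82. ] till -196.3 -119.6
target [585.1  41.8]
t 5.08 p [466.1  34.5  83.8] yaw -1.52 tilt y [ 8.6e-03  5.0e-04 -1.0e+00] w 0.4 F [11.2  0.5 -5.2]
tool shift [ -1.3   6.8 119.2] q [0.05 0.46 2.07 0.   0.6  1.57]
```

Call:
arm_command(targets=[[0, 0, 8, 0], [0, 0, 0, 0], [0, -15, 0, 0], [0, -20, 0, 0], [0, -20, 0, 0], [0, -10, 0, 0], [0, 0, 19, 0], [0, 0, 19, 0], [0, 0, 19, 0], [0, 0, 19, 0], [0, 0, 19, 0], [0, 0, 19, 0], [0, 0, 0, 0], [0, 0, 0, 0]], gripper=70)

```text
t: 6.25
ee_pos: [583.4, 40.4, 146.9]
orientation: [-1.234, 1.173, -1.171]
ft_force: [-0.8, -0.5, 0.1]
width: 61.9
```

```bash
python3 go.py -110 1.7 76
```

```text
target [585.1  43.5]
t 6.25 p [583.4  40.4 146.9] yaw -1.52 tilt y [-0.0017 -0.     -1.    ] w 61.9 F [-0.8 -0.5  0.1]
tool shift [-3.  70.9  1.9] q [0.05 0.49 1.78 0.   0.88 1.57]
```

Call:
arm_command(targets=[[-2, 18, 2, 0], [0, 18, 0, 0], [0, 18, 0, 0], [0, 17, 0, 0], [0, 0, 0, 0], [0, 0, 0, 0]])

```text
t: 6.75
ee_pos: [583.8, 42.5, 75.9]
orientation: [-1.236, 1.174, -1.17]
ft_force: [-0.7, 0.0, 0.5]
width: 61.6
```

Call:
arm_command(targets=[[0, 0, 0, 0], [0, 0, 0, 0], [0, 0, 0, 0], [0, 0, 0, 0], [0, 0, 0, 0], [0, 0, 0, 0], [0, 0, 0, 0], [0, 0, 0, 0]], gripper=0)

```text
t: 7.42
ee_pos: [586.0, 42.6, 76.8]
orientation: [-1.233, 1.172, -1.172]
ft_force: [0.6, -4.1, 1.4]
width: 11.9
```

```bash
python3 go.py -110 1.7 76
```

```text
target [585.1  43.5]
t 7.42 p [586.   42.6  76.8] yaw -1.52 tilt y [ 1.e-04  2.e-04 -1.e+00] w 11.9 F [ 0.6 -4.1  1.4]
tool shift [-0.9  0.8 -0.9] q [0.05 0.6  1.8  0.   0.74 1.57]
```

Call:
arm_command(targets=[[0, -2, 0, 0], [0, -4, 0, 0], [0, -6, 0, 0], [0, -8, 0, 0], [0, -10, 0, 0], [0, -10, 0, 0], [0, -10, 0, 0], [0, -10, 0, 0], [0, -10, 0, 0], [0, -10, 0, 0], [0, -10, 0, 0], [0, -8, 0, 0], [0, -5, 0, 0], [0, -3, 0, 0], [0, 0, 0, 0], [0, 0, 0, 0]])

```text
t: 8.75
ee_pos: [585.7, 42.5, 182.5]
orientation: [-1.233, 1.172, -1.172]
ft_force: [0.3, -0.1, -4.0]
width: 11.9
```

```bash
python3 go.py -110 1.7 176; python3 - <<'E'
from h import *
from go import till,X
cv2.imwrite("pics/top2.png",cv2.resize(get_image("top")[90:290,220:420],None,fx=3,fy=3,interpolation=cv2.INTER_CUBIC))
cv2.imwrite("pics/side2.png",cv2.resize(get_image("side")[140:340,170:370],None,fx=3,fy=3,interpolation=cv2.INTER_CUBIC))
E
```

```text
target [585.1  43.5]
t 8.75 p [585.7  42.5 182.5] yaw -1.52 tilt y [-3.e-04 -0.e+00 -1.e+00] w 11.9 F [ 0.3 -0.1 -4. ]
tool shift [-1.1  6.5 -0.6] q [ 0.05  0.44  1.76 -0.    0.95  1.57]
```

View pics/side2.png

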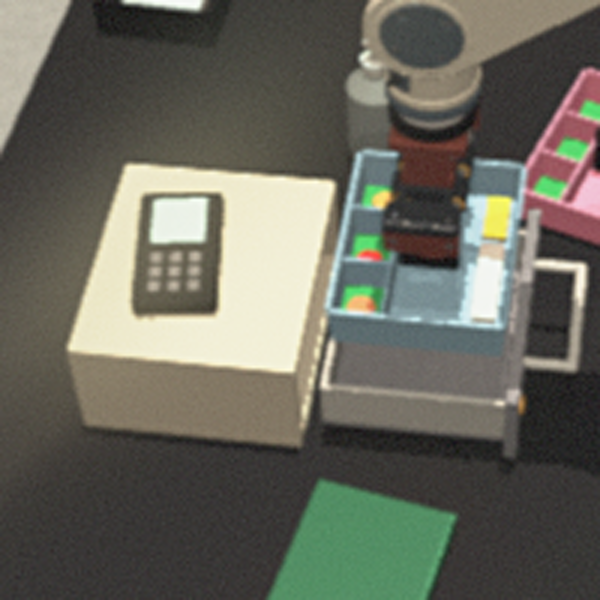

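Side picture: the tray is up and level, tokens in the cups at (378,198), (370,256) and (360,300), and the drawer is clear. Now the half turn.

Call:
arm_command(targets=[[0, 0, 0, -0.04], [0, 0, 0, -0.07], [0, 0, 0, -0.1], [0, 0, 0, -0.1], [0, 0, 0, -0.1], [0, 0, 0, -0.1], [0, 0, 0, -0.1], [0, 0, 0, -0.1], [0, 0, 0, -0.1], [0, 0, 0, -0.1], [0, 0, 0, -0.1], [0, 0, 0, -0.1], [0, 0, 0, -0.1], [0, 0, 0, -0.1], [0, 0, 0, -0.1], [0, 0, 0, -0.1], [0, 0, 0, -0.1], [0, 0, 0, -0.1], [0, 0, 0, -0.1], [0, 0, 0, -0.1]])

```text
t: 10.52
ee_pos: [585.6, 42.5, 182.0]
orientation: [-1.548, -0.309, 0.311]
ft_force: [-0.1, -0.1, -4.2]
width: 11.9
```

Call:
arm_command(targets=[[0, 0, 0, -0.1], [0, 0, 0, -0.1], [0, 0, 0, -0.1], [0, 0, 0, -0.1], [0, 0, 0, -0.1], [0, 0, 0, -0.1], [0, 0, 0, -0.1], [0, 0, 0, -0.1], [0, 0, 0, -0.1], [0, 0, 0, -0.1], [0, 0, 0, -0.1], [0, 0, 0, -0.07], [0, 0, 0, -0.04], [0, 0, 0, -0.0216], [0, 0, 0, 0], [0, 0, 0, 0], [0, 0, 0, 0]])

```text
t: 11.93
ee_pos: [585.9, 42.5, 182.5]
orientation: [-1.185, -1.246, 1.246]
ft_force: [-0.0, -0.2, -4.2]
width: 11.9
```

```bash
python3 go.py -110 1.7 176; python3 - <<'E'
from h import *
cv2.imwrite("pics/top3.png",cv2.resize(get_image("top")[150:290,220:390],None,fx=4,fy=4,interpolation=cv2.INTER_CUBIC))
cv2.imwrite("pics/side3.png",cv2.resize(get_image("side")[140:340,170:370],None,fx=3,fy=3,interpolation=cv2.INTER_CUBIC))
a=cv2.imread("pics/top3.png");b=cv2.imread("pics/side3.png")[:560]
cv2.imwrite("pics/both3.png",cv2.resize(np.hstack([a,cv2.copyMakeBorder(b,0,560-b.shape[0],0,0,0)]),None,fx=.62,fy=.62) if 0 else a)
E
```

```text
target [585.1  43.5]
t 11.93 p [585.9  42.5 182.5] yaw 1.6207 tilt y [-2.e-04  0.e+00 -1.e+00] w 11.9 F [-0.  -0.2 -4.2]
tool shift [1.  6.5 0.8] q [ 0.05  0.44  1.76  0.    0.95 -1.57]
```

View pics/top3.png

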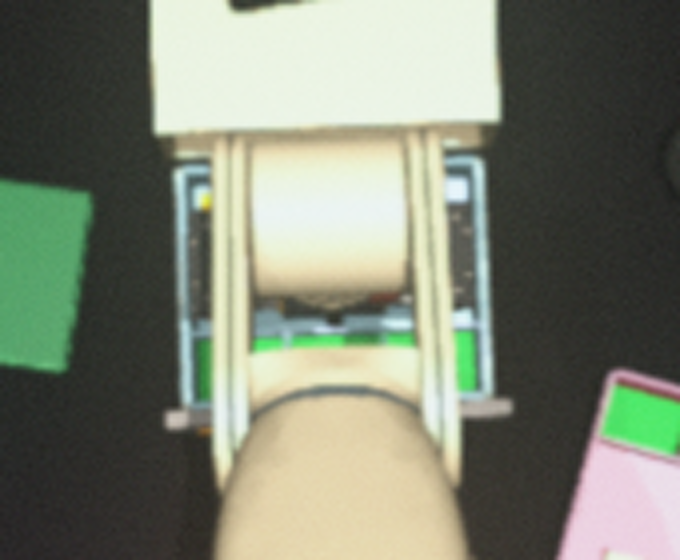

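View pics/side3.png

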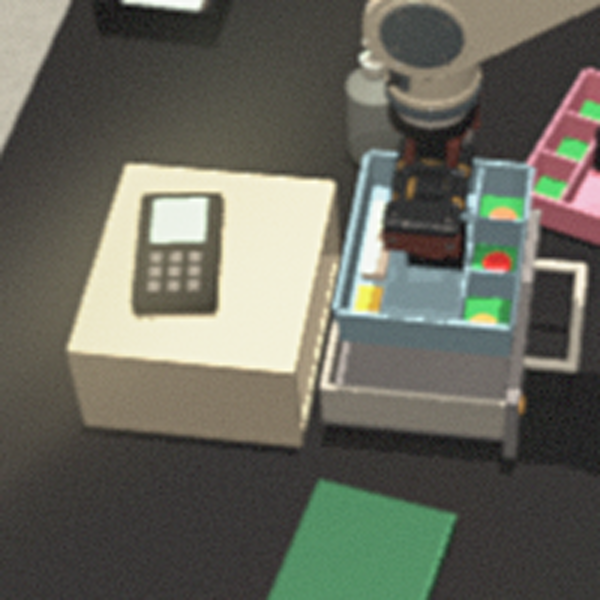

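Cups now face the handle and the tokens are still in them. Between the two side pictures the tray shifted a few mm towards the handle, which means it is gripped off-centre. I'll measure that shift.

```bash
python3 - <<'E'
from h import *
from go import X,till
np.set_printoptions(precision=1,suppress=True)
for k in(2,3):
    im=cv2.imread(f"pics/side{k}.png"); h=cv2.cvtColor(im,cv2.COLOR_BGR2HSV)
    g=cv2.inRange(h,(95,45,60),(115,255,255)); g[:,:310]=0;g[:140]=0;g[370:]=0;g[:,545:]=0
    g=cv2.morphologyEx(g,cv2.MORPH_OPEN,np.ones((3,3)))
    pts=cv2.findNonZero(g); hull=cv2.convexHull(pts)
    P=hull[:,0].astype(float)/3-1/3+[170,140]
    W=np.array([at_z("side",p,182.5-76.8+30+45)[:2]-till(0) for p in P]); L=np.c_[W@X,W@[-X[1],X[0]]]
    a=L[L[:,1]>-200]
    print(k,"far/near x extents",[ (round(L[:,0].max(),1),round(L[:,0].min(),1)) ],"ymin",round(L[:,1].min(),1),"ymax",round(L[:,1].max(),1))
    for row in(200,250,300):
        c=np.nonzero(g[row])[0]; print(row,c.min(),c.max(), [round((at_z("side",(q/3-1/3+170,row/3-1/3+140),180)[:2]-till(0))@X,1) for q in(c.min(),c.max())])
    for col in(360,400,440,480):
        c=np.nonzero(g[:,col])[0]; print(col,c.min(),c.max())
E
```

```text
2 far/near x extents [(np.float64(-31.6), np.float64(-187.3))] ymin -87.7 ymax 132.4
200 516 519 [np.float64(-180.8), np.float64(-183.5)]
250 471 474 [np.float64(-146.4), np.float64(-149.1)]
300 394 507 [np.float64(-85.8), np.float64(-184.2)]
360 264 339
400 270 342
440 299 317
480 183 348
3 far/near x extents [(np.float64(-34.7), np.float64(-190.9))] ymin -87.6 ymax 131.6
200 467 470 [np.float64(-136.0), np.float64(-138.8)]
250 350 468 [np.float64(-38.6), np.float64(-143.7)]
300 347 462 [np.float64(-44.9), np.float64(-145.0)]
360 316 338
400 257 341
440 297 300
480 167 332
```

```bash
python3 - <<'E'
import cv2,numpy as np
a,b=[cv2.imread(f"pics/side{k}.png")[140:360,310:560] for k in(2,3)]
o=cv2.resize(np.hstack([a,b]),None,fx=1.6,fy=2.4,interpolation=cv2.INTER_LINEAR)
for x in range(0,400,40):
    cv2.putText(o,str(x),(x,10),0,.3,(0,255,255));cv2.line(o,(x,12),(x,527),(0,255,255),1);cv2.line(o,(400+x,12),(400+x,527),(0,255,255),1)
cv2.imwrite("pics/cmp.png",o)
E
```

```text
(no output)
```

View pics/cmp.png

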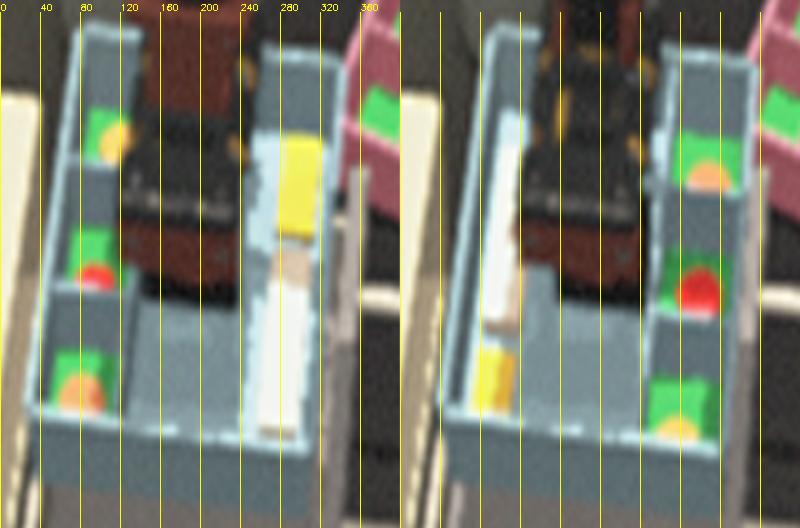

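Compared in the side views, the corners moved about 11–14 px at this scale, i.e. about 6.6 mm towards the handle and 1.5 mm in y. I'll correct that and lower gently.

Call:
arm_command(targets=[[-0.7, 0, -3.3, 0], [-0.8, 0, -3.3, 0], [0, 5, 0, 0], [0, 10, 0, 0], [0, 10, 0, 0], [0, 10, 0, 0], [0, 10, 0, 0], [0, 6, 0, 0], [0, 5, 0, 0], [0, 5, 0, 0], [0, 5, 0, 0], [0, 5, 0, 0], [0, 4, 0, 0], [0, 0, 0, 0], [0, 0, 0, 0]])

```text
t: 13.28
ee_pos: [592.6, 41.4, 107.6]
orientation: [-1.185, -1.246, 1.247]
ft_force: [0.1, -0.0, -3.1]
width: 11.7
```

```bash
python3 go.py -103 0 76
```

```text
target [592.1  42.2]
t 13.28 p [592.6  41.4 107.6] yaw 1.6216 tilt y [-2.e-04 -0.e+00 -1.e+00] w 11.7 F [ 0.1 -0.  -3.1]
tool shift [ 0.9 31.6  0.4] q [ 0.05  0.55  1.78  0.    0.81 -1.57]
```

Call:
arm_command(targets=[[0, 4, 0, 0], [0, 4, 0, 0], [0, 4, 0, 0], [0, 4, 0, 0], [0, 4, 0, 0], [0, 3, 0, 0], [0, 3, 0, 0], [0, 0, 0, 0], [0, 0, 0, 0]])

```text
t: 14.03
ee_pos: [592.5, 41.4, 81.4]
orientation: [-1.184, -1.246, 1.247]
ft_force: [-0.4, 0.2, -4.8]
width: 11.3
```

Call:
arm_command(targets=[[0, 1.5, 0, 0], [0, 1.5, 0, 0], [0, 1.5, 0, 0], [0, 0.5, 0, 0], [0, 0, 0, 0], [0, 0, 0, 0]])

```text
t: 14.53
ee_pos: [592.7, 41.4, 76.8]
orientation: [-1.185, -1.247, 1.246]
ft_force: [-0.5, -0.4, -2.5]
width: 11.9
```

```bash
python3 go.py -103 0 76
```

```text
target [592.1  42.2]
t 14.53 p [592.7  41.4  76.8] yaw 1.6217 tilt y [ 2.e-04  0.e+00 -1.e+00] w 11.9 F [-0.5 -0.4 -2.5]
tool shift [0.8 0.8 0.5] q [ 0.05  0.6   1.79  0.    0.75 -1.57]
```

Call:
arm_command(targets=[[0, 0.8, 0, 0], [0, 0, 0, 0], [0, 0, 0, 0]])

```text
t: 14.78
ee_pos: [593.3, 41.4, 76.8]
orientation: [-1.186, -1.248, 1.246]
ft_force: [-0.9, 0.8, 5.8]
width: 11.4
```

Call:
arm_command(targets=[[0, 0, 0, 0], [0, 0, 0, 0], [0, 0, 0, 0], [0, 0, 0, 0], [0, 0, 0, 0], [0, 0, 0, 0], [0, -10, 0, 0], [0, -20, 0, 0], [0, -20, 0, 0], [0, -20, 0, 0], [0, -10, 0, 0], [0, 0, 0, 0], [0, 0, 0, 0]], gripper=60)

```text
t: 15.87
ee_pos: [592.8, 41.4, 156.3]
orientation: [-1.186, -1.247, 1.246]
ft_force: [0.5, -0.2, -0.2]
width: 52.5
```

```bash
python3 go.py -220 0 156; python3 - <<'E'
from h import *
cv2.imwrite("pics/side4.png",cv2.resize(get_image("side")[170:310,230:350],None,fx=4,fy=4,interpolation=cv2.INTER_CUBIC))
E
```

```text
target [475.3  36.2]
t 15.87 p [592.8  41.4 156.3] yaw 1.6216 tilt y [ 1.2e-03  1.0e-04 -1.0e+00] w 52.5 F [ 0.5 -0.2 -0.2]
tool shift [  0.7   0.2 117.6] q [ 0.05  0.48  1.76  0.    0.9  -1.57]
```

View pics/side4.png

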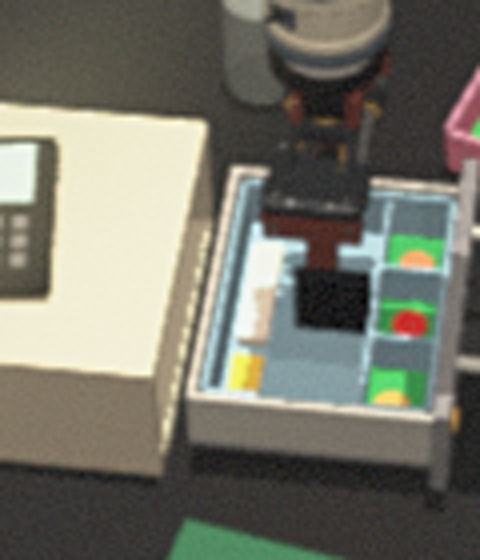

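The tray sits flush below the drawer walls with its cups (tokens at (415,260), (410,322), (390,398)) at the handle side. Next I'll put closed fingers into the gap and push.

Call:
arm_command(targets=[[0, 0, 15, 0], [0, 0, 20, 0], [0, 0, 20, 0], [0, 0, 20, 0], [0, 0, 20, 0], [0, 0, 15, 0], [0, 0, 8, 0], [0, 0, 0, 0], [0, 0, 0, 0], [0, 15, 0, 0], [0, 15, 0, 0], [0, 15, 0, 0], [0, 12, 0, 0], [0, 10, 0, 0], [0, 7, 0, 0], [0, 0, 0, 0], [0, 0, 0, 0]], gripper=0)

```text
t: 17.33
ee_pos: [475.0, 35.4, 81.6]
orientation: [-1.184, -1.246, 1.247]
ft_force: [1.0, 0.2, 0.2]
width: 0.3
```

Call:
arm_command(targets=[[0, 0, -4, 0], [0, 0, -6, 0], [0, 0, -8, 0], [0, 0, -10, 0], [0, 0, -12, 0], [0, 0, -12, 0], [0, 0, -12, 0], [0, 0, -12, 0], [0, 0, -12, 0], [0, 0, -12, 0], [0, 0, -12, 0], [0, 0, -12, 0], [0, 0, -12, 0], [0, 0, -12, 0], [0, 0, -12, 0], [0, 0, -10, 0], [0, 0, -8, 0], [0, 0, -6, 0], [0, 0, 0, 0], [0, 0, 0, 0]])

```text
t: 19.0
ee_pos: [659.0, 44.6, 81.8]
orientation: [-1.185, -1.247, 1.246]
ft_force: [-0.3, 0.0, 0.6]
width: 0.8
```

```bash
python3 go.py -20 0 82
```

```text
target [675.   46.5]
t 19.0 p [659.   44.6  81.8] yaw 1.6215 tilt y [ 7.e-04 -1.e-04 -1.e+00] w 0.8 F [-0.3  0.   0.6]
tool shift [  1.   -0.2 -16.1] q [ 0.05  0.67  1.63 -0.    0.84 -1.57]
```

Not at the stop yet, so I'll push in small steps until the force rises.

Call:
arm_command(targets=[[0, 0, -3, 0], [0, 0, -3, 0], [0, 0, -2, 0], [0, 0, -2, 0], [0, 0, 0, 0]])

```text
t: 19.42
ee_pos: [668.9, 45.2, 81.9]
orientation: [-1.185, -1.247, 1.246]
ft_force: [-0.1, -0.0, 0.0]
width: 0.7
```

Call:
arm_command(targets=[[0, 0, -2, 0], [0, 0, -2, 0], [0, 0, 0, 0], [0, 0, 0, 0]])

```text
t: 19.75
ee_pos: [673.0, 45.5, 82.0]
orientation: [-1.185, -1.247, 1.246]
ft_force: [0.7, 0.8, 0.4]
width: 0.1
```

Call:
arm_command(targets=[[0, 0, -2, 0], [0, 0, -2, 0], [0, 0, 0, 0], [0, 0, 0, 0]])

```text
t: 20.08
ee_pos: [673.3, 45.5, 81.8]
orientation: [-1.18, -1.241, 1.25]
ft_force: [-11.6, -0.7, 10.1]
width: 0.4
```

```bash
python3 go.py -20 0 82; python3 - <<'E'
from h import *
from go import till,X
cv2.imwrite("pics/side5.png",cv2.resize(get_image("side")[170:310,190:340],None,fx=4,fy=4,interpolation=cv2.INTER_CUBIC))
E
```

```text
target [675.   46.5]
t 20.08 p [673.3  45.5  81.8] yaw 1.6217 tilt y [-7.e-03 -3.e-04 -1.e+00] w 0.4 F [-11.6  -0.7  10.1]
tool shift [ 0.9 -0.2 -1.7] q [ 0.05  0.69  1.59  0.    0.87 -1.57]
```

View pics/side5.png

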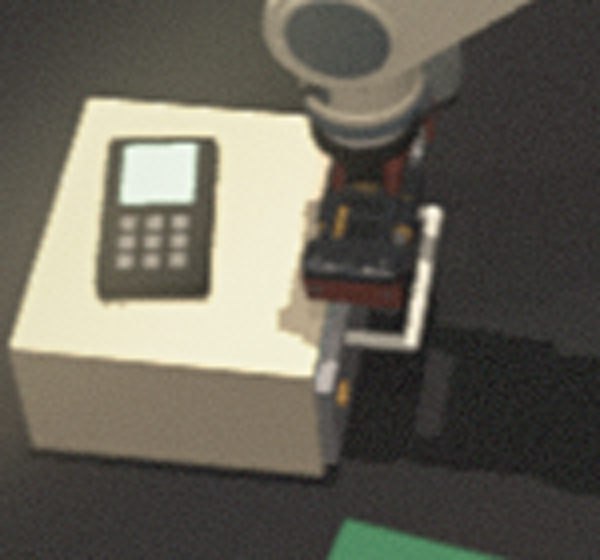

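The panel lies against the till's front edge and there is an 11.6 N stop force: the drawer is shut. I'll back off to mid-gap and lift away.

Call:
arm_command(targets=[[0, 0, 6, 0], [0, 0, 6, 0], [0, 0, 0, 0], [0, -15, 0, 0], [0, -25, 0, 0], [0, -30, 0, 0], [0, -30, 0, 0], [0, -30, 0, 0], [0, 0, 35, 0], [0, 0, 35, 0], [0, 0, 35, 0], [0, 0, 35, 0], [0, 0, 35, 0], [0, 0, 35, 0], [0, 0, 0, 0], [0, 0, 0, 0]])

```text
t: 21.47
ee_pos: [454.2, 34.3, 213.2]
orientation: [-1.186, -1.248, 1.246]
ft_force: [0.7, -0.4, 0.9]
width: 0.4
```

```bash
python3 - <<'E'
from h import *
from go import till,X
im=get_image("top"); im0=cv2.imread("pics/top0.png")
cv2.imwrite("pics/top6.png",im)
o=get_obs();print(o["t"],np.array(o["ft_force"]).round(1),np.array(o["ee_pos"]).round(1))
for n in("top","side"):
  if n=="side": get_image("side")
  for r in tip_of(n,"drawer_bar"):
    P=at_z(n,r["at"],85);print(n,"bar till x",r["conf"],round((P[:2]-till(0))@X,1))
for t in("book","sanitiser","tissues","penpot"):
    for r in tip_of("top",t)[:1]: print(t,np.array(r["at"]).round(0))
E
```

```text
21.5167 [ 0.7  0.4 -0. ] [455.9  34.4 213.3]
top bar till x 0.88 -56.9
book [207. 215.]
sanitiser [393. 192.]
tissues [127. 253.]
penpot [490. 243.]
```

View pics/top6.png

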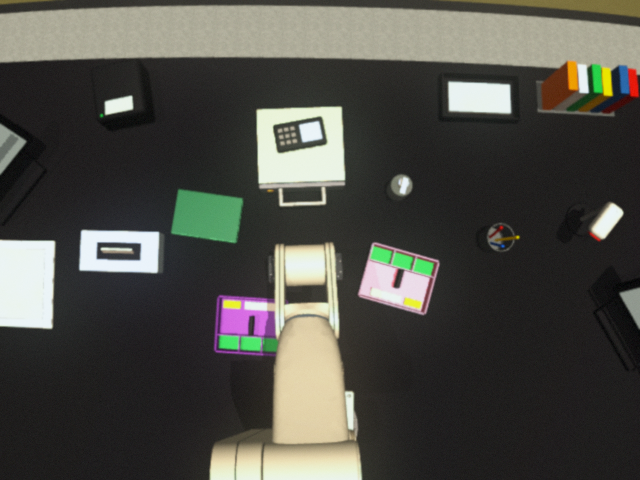

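The panel is flush with the till front (row 186), the bar is 57 mm off it as expected when shut, and the other objects haven't moved.

```bash
python3 -c "
from workcell import *
print(close_job())"
```

```text
the job is handed in; nothing more can be done
None
```

The tray is back in the drawer the right way round, the drawer is shut, and the job is handed in, at about 21.5 s of the 64 s allowed. I pulled the drawer to its stop with closed fingers in the gap behind the bar. Then I gripped the tray by its rib, lifted it, turned it half round and corrected an off-centre grip (about 6.6 mm). I lowered it home, let go and pushed the drawer shut.

- **Tray:** after I let go, the side view showed it flush in the drawer, cups at the handle side, all three tokens in the cups. I could not see inside once the drawer was shut, so this is the last sight of the tokens.
- **Drawer:** the push ended on a firm stop of about 12 N, and the top view shows the front panel against the till. The bar measures about 57 mm in front of the till. My first, rougher estimate from the ajar position would have put it at about 63 mm. I put the difference down to measuring error and did not look again. The side camera gave no bar reading in the last check.
- **Surroundings:** the book, sanitiser, tissues and pen pot look unmoved in the last top view. The arm stood clear with no contact force.

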